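Fetch the missing brass foot from the covered case

ROBOT

A 6-joint arm with a two-finger parallel gripper is mounted at the origin on the work surface. World frame = base frame: x ahead of the robot, y to its left, z up, the work surface at z = 0. Lengths are in m, angles in degrees, forces in N, time in s.
With the tool pointing down it reaches from about 0.4 to 0.825 m from the base axis. Payload 7 kg.
Tool frame: the origin (TCP) lies between the finger pads; the fingertips stand 19 mm ahead of it and the grasp point (between the pads) is the TCP; x points along the fingers, y is the direction in which the jaws open and shut, and the axes are right-handed (so a half turn about x gives the same grasp; the last joint's range is limited). The gripper opens to 88 mm and grips with 3 to 60 N. Pads are 19 mm wide; open, the fingers measure 130 mm over their backs; the gripper's body (78 mm by 193 mm) begins 47 mm behind the grasp point.
Start: joints at [79.819, 20.546, 0.682, 0, -70.136, -16.507], TCP at [0.303, 0.603, 0.246] pointing down, gripper open.
Joint ranges: [-176.03, 176.03], [-82.01, 121.73], [-58.28, 71.71], [-173.87, 95.51], [-174.79, -0.11], [-173.66, 173.66]. Speed limits (degrees/s): [136.94, 136.94, 172.46, 180, 180, 180].

INTERFACE

Orientations are given as [roll, pitch, yaw] about the fixed x, y, z axes, in that order (R = Rz(yaw) Ry(pitch) Rx(roll)).
In Python, from plant import * gives the robot as it stands.
- The arm moves only by the tool step_arm, never from a script. Its argument "steps" is a list of rows, each a list of 2 entries, a list of its own where there are three numbers: the shift along the tool's x, y, z in units of 0.02 m (1.0 is 0.02 m), then the turn about the tool's x in units of 6 degrees (1.0 is 6 degrees). A call has 1 to 20 rows; each row shifts and turns the commanded pose from where the row before left it, along the tool's axes as they then stand; what a row does not reach is not made up. A row lasts 1/12 s, in which the tool goes at most 41.7 mm and 7.16 degrees, less where a joint would pass 70% of its speed; a pose out of reach is approached as far as the arm can. A call with a number of a shift or a turn outside -1 to 1 is refused whole. A call with a gripper value outside its range is refused whole. "fingers" is the closure, from 0 (fully open) to 1 (shut), set as the call begins (left out, the last holds). The fingers move at their own pace and stop on an object; "grip_force" is the grip in N (left out, the last holds). Time passes only in rows, so rows that do not move let the fingers close. It gives the time, the measured TCP pose, the force and the opening at its end, in the units of the state.
- get_state(): the state, without advancing time (a new reading comes with each control period).
- capture(name): name is "side" or "top"; returns the picture (420x560x3 uint8, blue, green, red); there is no depth.
- camera_model(name): a dict with "intrinsics" (3x3 intrinsics, pixels), "dist_coeffs" ([k1, k2, p1, p2, k3] as OpenCV has them; the pictures are not rectified), "rvec" (rotation vector, rad) and "tvec" (3), from world to camera coordinates, as OpenCV has them. Camera axes: x right, y down, z forward; pixel columns grow to the right and rows downward; lengths in m; the calibration is good to about 2 mm. A picture is of the moment at which its call begins. camera_model takes no time and is no camera call.
- close_job(): hands the job in, once; it reports no verdict.
The state is a dict: "time_s": time; "joints": joint angles; "qd": joint speeds; "joint_torque": joint torques, N m; "tcp_pos": TCP position; "eef_rot": TCP orientation; "contact_force": force on the tool from outside, world axes, zero at the start; "moment": the same for the moment, N m; "gripper_width": finger opening in m.
Only numpy, scipy, OpenCV 4.12 (cv2) and the standard library are available. Lean on these libraries where they do the work, as an engineer would, in place of code of your own. Each camera call takes 0.05 s, during which the arm holds its last target.

TASK

The upturned footstool still lacks one brass foot. Slide the blue cover of the plywood case along onto its flat end, without lifting it off, until all three pockets are open, and leave it lying on the case; then take the brass foot out of its pocket and stand it upright in the green tray.

Things in the scene. Friction and masses are not known exactly. Their poses are not given: they have to be found in the camera images.
- case: Fixed plywood case 240 (x) x 194 (y) x 62 mm high; origin: centre of underside, z up. Three pockets 92 (x) x 56 (y) mm, centred at x = -66, y = -62, 0, +62 mm; floor at z = 8, rim at z = 62; walls 6 to 8 mm. From x = -20 to +120 the top is a flat deck level with the rims, no rails or stops. Each pocket holds one upright foot of the same shape: brass, black, white, in any order.
- cover: Loose blue plate 112 (x) x 192 (y) x 6 mm, 0.16 kg, lying over the pockets, axes nearly parallel to the case's; origin: centre of underside, at first at about x = -64 mm of the case. Slides to the case's +x: pockets all open from x = +36, wholly on the deck at +55 mm. Wooden grip bar on top, 14 (x) x 70 (y) mm, 28 mm tall above the plate, centred at x = +28, y = 0 of the cover.
- brass_foot: Brass furniture foot, about 0.12 kg, upright in one of the three pockets: round flange 32 mm across and 8 mm high at the bottom, above it a neck 24 mm across; 50 mm high in all. Origin: centre of its underside, z up along its axis.
- tray: Fixed green open tray 130 x 130 mm, rim 16 mm high, walls and floor 5 mm thick (120 x 120 mm inside); origin at the centre of its underside.
There are look-alikes about, which are no part of the job. There is more than one size of the cover; the one meant has the size given above.

How it is judged (in metres and radians):
On the way, in this order (a step that is already met when the one before it is completed fails the run):
1. the cover lies clear of the pockets while the brass foot is still in its pocket (x of cover in the frame of case above 0.022 m and z of brass_foot in the frame of case below 0.03 m), for 0.2 s.
2. the brass foot is lifted out of its pocket (z of brass_foot in the frame of case above 0.062 m), for 0.1 s.
At the end, for the whole second after the job is handed in: The brass foot stands upright (within 10 degrees) and still on the floor of the green tray, inside its rim; the cover lies still and flat (within 7 degrees) on the case, its centre at least 22 mm to the +x side of the case's centre, so that it overlaps the pockets by at most 14 mm (x of brass_foot in the frame of tray between -0.052 and 0.052 m and y of brass_foot in the frame of tray between -0.052 and 0.052 m and z of brass_foot in the frame of tray below 0.01 m and angle between brass_foot's own z axis and vertical below 0.17 rad and linear speed of each of brass_foot, cover below 0.02 m/s and x of cover in the frame of case above 0.022 m and z of cover in the frame of case above 0.055 m and angle between cover's own z axis and vertical below 0.12 rad); the robot touches nothing.
It fails at once if the cover is lifted more than 25 mm off the case's top (z of cover in the frame of case above 0.087 m).
It fails at once if the cover is dropped off the case (z of cover in the frame of case below 0.03 m).
It also fails if it takes over 48 s, if anything falls off the work surface, if the arm or the gripper's body presses on something with over 40 N, if the wrist force passes 120 N, or if a joint passes its speed limit or range.

## Working session

There is one attempt and no reset: what is moved stays moved. The work goes in short steps, Python scripts to look and compute and a tool call to move; the robot and the scene stay as the last step left them, time stands still between calls to the robot, and variables do not carry over. Pictures are saved under pics/ and viewed, and the job is handed in when it is done.

Besides the shell and the picture viewer there is one more tool, called after "Request:" in YAML: its name, and indented under it one key for each argument. step_arm: Moves the arm, as the interface text tells. Its arguments: {"type":"object","properties":{"steps":{"type":"array","items":{"type":"array"}},"fingers":{"type":"number"},"grip_force":{"type":"number"}},"required":["steps"]}

```bash
mkdir -p pics; ls
python3 - <<'E'
from plant import *
import cv2
print(get_state())
for n in("top","side"):
    im=capture(n);cv2.imwrite(f"pics/{n}0.png",im)
    print(n,camera_model(n))
E
```

```text
pics
{'time_s': 0.0, 'joints': array([ 7.98160042e+01,  2.05926320e+01,  6.34307262e-01, -1.98706398e-02,
       -7.01345359e+01, -1.65056737e+01]), 'qd': array([ 0.01423654, -0.03004866,  0.06505888,  0.06439357,  0.05977071,
       -0.02164045]), 'joint_torque': array([ 1.01264664e-03, -5.82710230e+01,  2.93047392e+01,  6.99697226e+00,
        6.80483630e-03, -1.60551522e-04]), 'tcp_pos': array([0.30301426, 0.60266673, 0.24461398]), 'eef_rot': array([  95.13352869,   89.90527858, -111.56290818]), 'contact_force': array([-0.19518578, -0.07620168, -0.1825405 ]), 'moment': array([-0.00261678, -0.03330321,  0.05135568]), 'gripper_width': 0.08756350093255025}
top {'intrinsics': array([[422.26402247,   0.        , 281.625155  ],
       [  0.        , 422.26402247, 204.10940042],
       [  0.        ,   0.        ,   1.        ]]), 'dist_coeffs': array([-0.02053751,  0.        ,  0.        ,  0.        ,  0.        ]), 'rvec': array([ 2.09837032, -2.16272815,  0.18595506]), 'tvec': array([-0.04320434,  0.40422524,  0.80401628])}
side {'intrinsics': array([[416.55226128,   0.        , 278.2150296 ],
       [  0.        , 416.55226128, 207.41486959],
       [  0.        ,   0.        ,   1.        ]]), 'dist_coeffs': array([0.00801202, 0.        , 0.        , 0.        , 0.        ]), 'rvec': array([ 2.2452244 , -0.62754499,  0.2963274 ]), 'tvec': array([-0.38920282,  0.18045707,  0.82245014])}
```

View pics/top0.png

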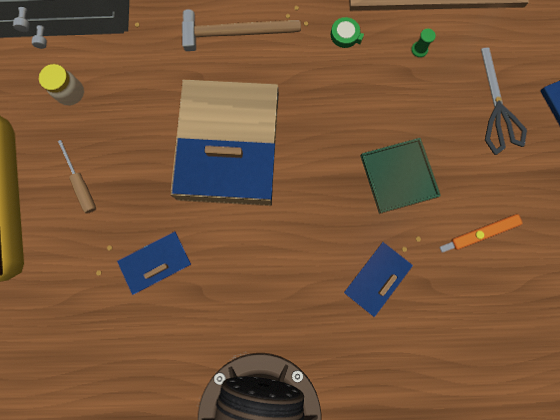

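View pics/side0.png

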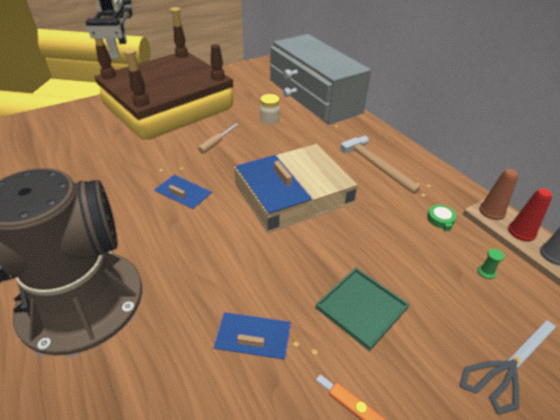

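The top view shows the case with the blue cover around (224,140), its grip bar at (223,151), and the green tray at (400,176). The two smaller loose blue plates at (154,263) and (378,279) are look-alikes. Next I'll enlarge the case and tray to confirm which is which and read the corners.

Run:
```python
import cv2
im=cv2.imread("pics/top0.png")
cv2.imwrite("pics/c1.png",cv2.resize(im[70:215,160:300],None,fx=4,fy=4,interpolation=cv2.INTER_CUBIC))
cv2.imwrite("pics/c2.png",cv2.resize(im[130:220,350:450],None,fx=5,fy=5,interpolation=cv2.INTER_CUBIC))
im=cv2.imread("pics/side0.png")
cv2.imwrite("pics/c3.png",cv2.resize(im[135:240,225:365],None,fx=5,fy=5,interpolation=cv2.INTER_CUBIC))
```

```text
(no output)
```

View pics/c1.png

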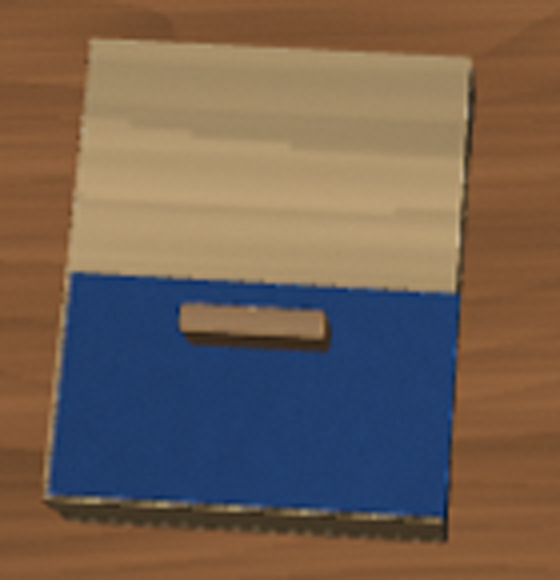

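View pics/c2.png

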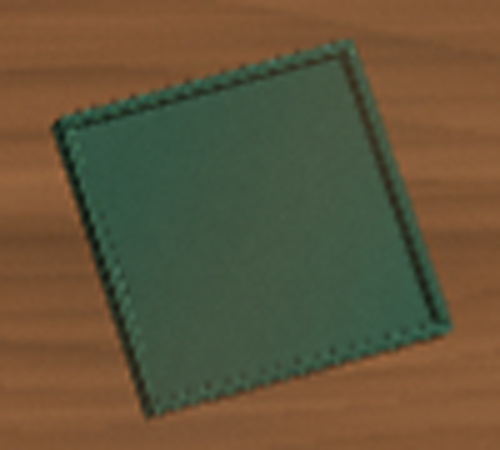

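View pics/c3.png

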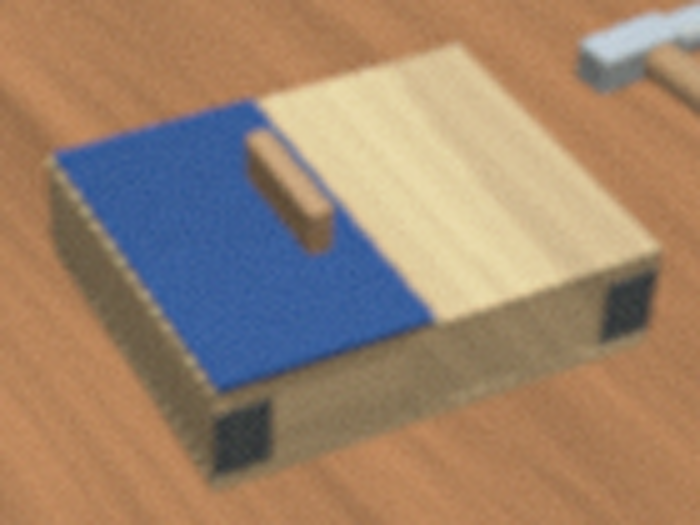

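The crop confirms it: the plate on the case covers the whole pocket end (112 x 192 mm to be checked) and carries the bar near its +x edge. I'll measure it now.

```bash
cat > h.py <<'E'
from plant import *
import cv2, numpy as np
def w(name,uv,z):
    m=camera_model(name);R=cv2.Rodrigues(m["rvec"])[0];t=m["tvec"].reshape(3)
    u=cv2.undistortPoints(np.array(uv,float).reshape(-1,1,2),m["intrinsics"],m["dist_coeffs"]).reshape(-1,2)
    d=np.c_[u,np.ones(len(u))]@R; c=-R.T@t
    return c+d*((z-c[2])/d[:,2])[:,None]
def px(name,P):
    m=camera_model(name);return cv2.projectPoints(np.array(P,float).reshape(-1,1,3),m["rvec"],m["tvec"],m["intrinsics"],m["dist_coeffs"])[0].reshape(-1,2)
def o(c,f,off): return (np.array(c,float)+.5)/f-.5+np.array(off)
E
python3 - <<'E'
from h import *
np.set_printoptions(precision=4,suppress=True)
def show(n,P):
    print(n);print(P[:,:2]);L=np.linalg.norm(np.roll(P,-1,0)-P,axis=1);print("sides",L)
    for i in range(len(P)-1): d=P[i+1]-P[i];print(round(np.degrees(np.arctan2(d[1],d[0])),2),end=" ")
    print("mean",P.mean(0))
show("deck far",w("top",o([[90,39],[471,58]],4,(160,70)),.062))
show("cover top",w("top",o([[70,272],[459,292],[445,520],[47,495]],4,(160,70)),.068))
show("bar top",w("top",o([[180,303],[325,311],[325,337],[180,330]],4,(160,70)),.096))
show("tray top",w("top",o([[53,126],[350,40],[452,328],[148,417]],5,(350,130)),.016))
print("SIDE")
show("case top cr",w("side",o([[460,42],[660,250]],5,(225,135)),.062))
show("cover s",w("side",o([[52,155],[252,98],[435,318],[220,388]],5,(225,135)),.068))
show("bar s",w("side",o([[262,128],[332,210],[310,220],[246,138]],5,(225,135)),.096))
show("tray s",w("side",[[357,270],[408,305],[371,347],[317,306]],.016))
E
```

```text
deck far
[[ 0.6618  0.1394]
 [ 0.6451 -0.0541]]
sides [0.1942 0.1942]
-94.93 mean [0.6535 0.0426 0.062 ]
cover top
[[ 0.5359  0.1462]
 [ 0.5197 -0.0448]
 [ 0.4063 -0.035 ]
 [ 0.4243  0.1557]]
sides [0.1917 0.1138 0.1916 0.112 ]
-94.88 175.08 84.6 mean [0.4716 0.0555 0.068 ]
bar top
[[0.5091 0.0869]
 [0.503  0.0184]
 [0.4903 0.0186]
 [0.4959 0.0868]]
sides [0.0688 0.0127 0.0685 0.0133]
-95.09 179.26 85.34 mean [0.4996 0.0527 0.096 ]
tray top
[[ 0.5051 -0.2217]
 [ 0.5387 -0.3487]
 [ 0.4147 -0.3798]
 [ 0.3818 -0.2526]]
sides [0.1314 0.1278 0.1314 0.1271]
-75.15 -165.93 104.53 mean [ 0.4601 -0.3007  0.016 ]
SIDE
case top cr
[[ 0.6635  0.1387]
 [ 0.643  -0.0552]]
sides [0.195 0.195]
-96.04 mean [0.6532 0.0417 0.062 ]
cover s
[[ 0.4232  0.1526]
 [ 0.5347  0.1439]
 [ 0.5171 -0.0462]
 [ 0.4087 -0.0362]]
sides [0.1118 0.1909 0.1088 0.1894]
-4.46 -95.29 174.77 mean [0.4709 0.0535 0.068 ]
bar s
[[0.505  0.0863]
 [0.4995 0.0152]
 [0.4867 0.0142]
 [0.4941 0.0833]]
sides [0.0713 0.0128 0.0695 0.0113]
-94.45 -175.18 83.91 mean [0.4964 0.0497 0.096 ]
tray s
[[ 0.5055 -0.2333]
 [ 0.5349 -0.3509]
 [ 0.4151 -0.3811]
 [ 0.3828 -0.2622]]
sides [0.1212 0.1235 0.1232 0.126 ]
-75.95 -165.82 105.22 mean [ 0.4596 -0.3069  0.016 ]
```

```bash
cat >> h.py <<'E'
from scipy.spatial.transform import Rotation as Ro
def plan(target,ydir=None):
    s=get_state();R=Ro.from_euler("xyz",s["eef_rot"],degrees=True).as_matrix();p=s["tcp_pos"]
    print("t",round(s["time_s"],2),"tcp",p.round(4),"w",round(s["gripper_width"],4),"F",s["contact_force"].round(1),"j",s["joints"].round(1))
    print("toolx",R[:,0].round(3),"tooly",R[:,1].round(3), "yang",round(np.degrees(np.arctan2(R[1,1],R[0,1])),2))
    a=np.degrees(np.arctan2(R[1,1],R[0,1]))
    if ydir is not None:
        # tool x is down: +turn about tool x turns y clockwise seen from above
        dd=[(-(y-a)+180)%360-180 for y in(ydir,ydir+180)];print("turn deg",np.round(dd,2),"units",np.round(np.array(dd)/6,2))
    print("shift units now-axes",(R.T@(np.array(target)-p)/.02).round(2))
E
python3 - <<'E'
from h import *
plan([.4995,.0525,.16],-5)
E
```

```text
t 0.1 tcp [0.303  0.6027 0.2447] w 0.0875 F [-0.2  0.3  0.3] j [ 79.8  20.6   0.6  -0.  -70.1 -16.5]
toolx [-0.001 -0.001 -1.   ] tooly [-0.449 -0.893  0.002] yang -116.69
turn deg [-111.69   68.31] units [-18.62  11.38]
shift units now-axes [  4.27  20.16 -21.13]
```

Run:
```python
from h import *
np.set_printoptions(precision=3,suppress=True)
for n in("top","side"): print(n,px(n,[[.303,.603,.246],[.303,.603,.226],[.303,.603,0]]))
print(w("side",[[147,130],[231,95],[97,95]],0)); print(w("top",[[22,265],[10,120]],0.08))
for z in(.1,.15,.2): print(z,w("side",[[131,55],[177,12],[216,47],[101,40]],z))
```

```text
top [[-159.695  258.949]
 [-146.54   259.575]
 [ -37.996  264.603]]
side [[117.347  42.078]
 [119.126  49.302]
 [136.628 120.507]]
[[0.313 0.533 0.   ]
 [0.637 0.606 0.   ]
 [0.238 0.834 0.   ]]
[[0.295 0.428 0.08 ]
 [0.579 0.475 0.08 ]]
0.1 [[0.387 0.861 0.1  ]
 [0.691 1.206 0.1  ]
 [0.673 0.782 0.1  ]
 [0.333 1.046 0.1  ]]
0.15 [[0.36  0.737 0.15 ]
 [0.639 1.053 0.15 ]
 [0.622 0.665 0.15 ]
 [0.311 0.907 0.15 ]]
0.2 [[0.334 0.613 0.2  ]
 [0.586 0.9   0.2  ]
 [0.571 0.548 0.2  ]
 [0.289 0.768 0.2  ]]
```

Run:
```python
import cv2
im=cv2.imread("pics/side0.png")
cv2.imwrite("pics/c4.png",cv2.resize(im[0:140,50:250],None,fx=4,fy=4,interpolation=cv2.INTER_CUBIC))
```

```text
(no output)
```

View pics/c4.png

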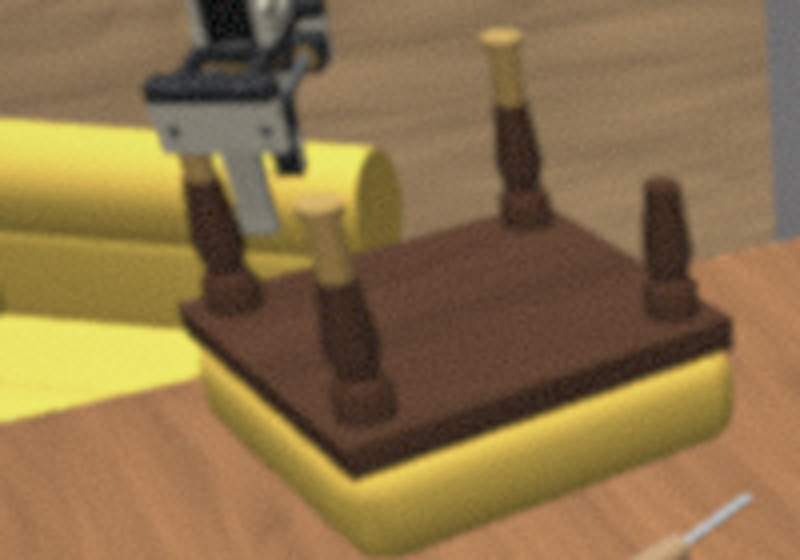

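The gripper hangs beside a stool leg at about (.34,.60) whose top is near z 0.2, so I'll go up first and then across.

Request:
step_arm:
  steps:
    - [[-1, 0, 0], 0]
    - [[-1, 0, 0], 0]
    - [[-1, 0, 0], 0]
    - [[-0.5, 0.5, -0.5], 0]
    - [[0, 0.9, -1], 0]
    - [[0, 0.9, -1], 0]
    - [[0, 0.9, -1], 0]
    - [[0, 0.9, -1], 0]
    - [[0, 0.9, -1], 0]
    - [[0, 0.9, -1], 0]
    - [[0, 0.9, -1], 0]
    - [[0, 0.9, -1], 0]
    - [[0, 0.9, -1], 0]
    - [[0, 0.9, -1], 0]
    - [[0, 0.9, -1], 0]
    - [[0, 0.9, -1], 0]
    - [[0, 0.9, -1], 0]
    - [[0, 0.9, -1], 0]
    - [[0, 0.9, -1], 0]
    - [[0, 0.9, -1], 0]
  fingers: 0
  grip_force: 25

```text
time_s: 1.77
tcp_pos: [0.4639, 0.1867, 0.3152]
eef_rot: [37.6, 90.0, -169.1]
contact_force: [0.7, 0.7, 0.3]
gripper_width: 0.0874
```

Request:
step_arm:
  steps:
    - [[0, 0, 0], 1]
    - [[0, 0, 0], 1]
    - [[0, 0, 0], 1]
    - [[0, 0, 0], 1]
    - [[0, 0, 0], 1]
    - [[0, 0, 0], 1]
    - [[0, 0, 0], 1]
    - [[0, 0, 0], 1]
    - [[0, 0, 0], 1]
    - [[0, 0, 0], 1]
    - [[0, 0, 0], 1]
    - [[0, 0, 0], 0.38]
    - [[0, 0, 0], 0]
    - [[0, 0, 0], 0]

```text
time_s: 2.93
tcp_pos: [0.4638, 0.1881, 0.3152]
eef_rot: [116.0, 90.0, -158.9]
contact_force: [0.7, 0.1, 0.8]
gripper_width: 0.0875
```

Run:
```python
from h import *
plan([.4995,.0525,.16],-5)
```

```text
t 2.93 tcp [0.4638 0.1881 0.3152] w 0.0875 F [0.7 0.1 0.8] j [ 44.6   1.6 -14.2  -0.  -74.3 -49.5]
toolx [-0. -0. -1.] tooly [-0.996  0.085  0.   ] yang 175.12
turn deg [-1.7988e+02  1.2000e-01] units [-2.998e+01  2.000e-02]
shift units now-axes [ 7.76 -2.36 -6.6 ]
```

Request:
step_arm:
  steps:
    - [[1, -0.3, -0.8], 0]
    - [[1, -0.3, -0.8], 0]
    - [[1, -0.3, -0.8], 0]
    - [[1, -0.3, -0.8], 0]
    - [[1, -0.3, -0.8], 0]
    - [[1, -0.3, -0.8], 0]
    - [[1, -0.3, -0.8], 0]
    - [[0.76, -0.26, -1], 0]
    - [[0, 0, 0], 0]
    - [[0, 0, 0], 0]
    - [[0, 0, 0], 0]

```text
time_s: 3.85
tcp_pos: [0.5001, 0.053, 0.1607]
eef_rot: [-84.0, 90.0, 1.0]
contact_force: [0.4, -0.3, -0.2]
gripper_width: 0.0879
```

Run:
```python
from h import *
plan([.4995,.0525,.09],-5)
cv2.imwrite("pics/side1.png",cv2.resize(capture("side")[60:260,160:400],None,fx=3,fy=3,interpolation=cv2.INTER_CUBIC))
```

```text
t 3.85 tcp [0.5001 0.053  0.1607] w 0.0879 F [ 0.4 -0.3 -0.2] j [ 28.5   8.7 -27.5   0.  -53.8 -33.4]
toolx [ 0.001  0.    -1.   ] tooly [-0.996  0.086 -0.001] yang 175.06
turn deg [-1.7994e+02  6.0000e-02] units [-2.999e+01  1.000e-02]
shift units now-axes [ 3.54  0.03 -0.03]
```

View pics/side1.png

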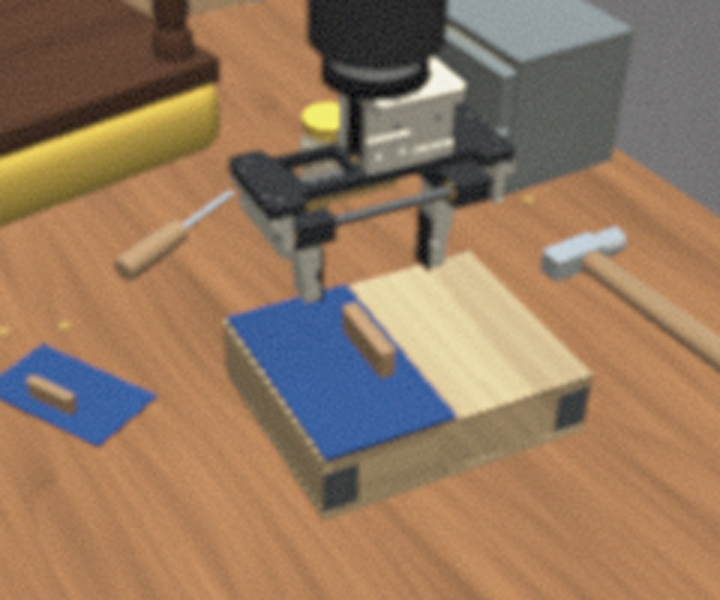

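The fingers straddle the bar at about (370,340) in the crop, and the jaws are aligned with the case's x. Now down, stopping with the tips about 4 mm above the plate, and grip.

Request:
step_arm:
  steps:
    - [[0.8, 0, 0], 0]
    - [[0.8, 0, 0], 0]
    - [[0.8, 0, 0], 0]
    - [[0.6, 0, 0], 0]
    - [[0.4, 0, 0], 0]
    - [[0, 0, 0], 0]
    - [[0, 0, 0], 0]
    - [[0, 0, 0], 0]

```text
time_s: 4.57
tcp_pos: [0.5004, 0.0535, 0.0933]
eef_rot: [-65.0, 89.9, 20.1]
contact_force: [-0.5, 0.9, -0.1]
gripper_width: 0.0875
```

Request:
step_arm:
  steps:
    - [[0, 0, 0], 0]
    - [[0, 0, 0], 0]
    - [[0, 0, 0], 0]
    - [[0, 0, 0], 0]
    - [[0, 0, 0], 0]
    - [[0, 0, 0], 0]
    - [[0, 0, 0], 0]
    - [[0, 0, 0], 0]
    - [[0, 0, 0], 0]
    - [[0, 0, 0], 0]
    - [[0, 0, 0], 0]
    - [[0, 0, 0], 0]
  fingers: 1
  grip_force: 20

```text
time_s: 5.57
tcp_pos: [0.4998, 0.053, 0.0924]
eef_rot: [-96.4, 90.0, -11.4]
contact_force: [-0.4, 0.8, 0.4]
gripper_width: 0.0139
```

It has gripped the bar, with the opening reading 13.9 mm against 14 mm. Now slide it 115 mm along the case's +x, which is tool −y.

Request:
step_arm:
  steps:
    - [[0, -0.2, 0], 0]
    - [[0, -0.4, 0], 0]
    - [[0, -0.5, 0], 0]
    - [[0, -0.5, 0], 0]
    - [[0, -0.5, 0], 0]
    - [[0, -0.5, 0], 0]
    - [[0, -0.5, 0], 0]
    - [[0, -0.5, 0], 0]
    - [[0, -0.5, 0], 0]
    - [[0, -0.5, 0], 0]
    - [[0, -0.5, 0], 0]
    - [[0, -0.35, 0], 0]
    - [[0, -0.2, 0], 0]
    - [[0, -0.1, 0], 0]
    - [[0, 0, 0], 0]
    - [[0, 0, 0], 0]
    - [[0, 0, 0], 0]

```text
time_s: 6.98
tcp_pos: [0.615, 0.0431, 0.0924]
eef_rot: [-74.7, 89.9, 10.3]
contact_force: [1.5, -0.3, 1.1]
gripper_width: 0.0139
```

Request:
step_arm:
  steps:
    - [[0, 0, 0], 0]
    - [[0, 0, 0], 0]
    - [[0, 0, 0], 0]
    - [[0, 0, 0], 0]
    - [[0, 0, 0], 0]
    - [[0, 0, 0], 0]
  fingers: 0

```text
time_s: 7.48
tcp_pos: [0.6143, 0.0431, 0.0923]
eef_rot: [98.4, 90.0, -176.5]
contact_force: [0.1, -0.5, -0.2]
gripper_width: 0.0479
```

Run:
```python
from h import *
plan([.4995,.0525,.09],-5)
cv2.imwrite("pics/side2.png",cv2.resize(capture("side")[60:260,160:400],None,fx=3,fy=3,interpolation=cv2.INTER_CUBIC))
```

```text
t 7.48 tcp [0.6143 0.0431 0.0923] w 0.0479 F [ 0.1 -0.5 -0.2] j [ 22.2  22.8 -17.8  -0.  -49.4 -27.1]
toolx [-0. -0. -1.] tooly [-0.996  0.087  0.   ] yang 175.03
turn deg [-1.7997e+02  3.0000e-02] units [-2.999e+01  1.000e-02]
shift units now-axes [ 0.12  5.76 -0.03]
```

View pics/side2.png

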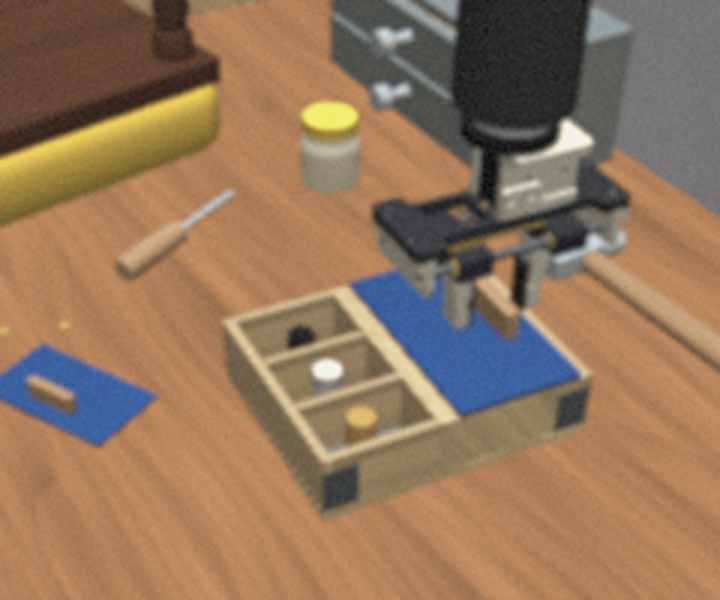

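The cover now lies on the deck and all three pockets are open. Black is at (300,335), white at (325,372), and the brass foot at (360,418) in the −y pocket. I'll raise the arm and move it aside for a clear top view.

Request:
step_arm:
  steps:
    - [[-0.5, 0, 0], 0]
    - [[-1, 0, 0], 0]
    - [[-1, 0, 0], 0]
    - [[-1, 0, 0], 0]
    - [[-1, 0, 0], 0]
    - [[0, 0, -1], 0]
    - [[0, 0, -1], 0]
    - [[0, 0, -1], 0]
    - [[0, 0, -1], 0]
    - [[0, 0, -1], 0]
    - [[0, 0, -1], 0]
    - [[0, 0, -1], 0]
    - [[0, 0, -1], 0]
    - [[0, 0, -1], 0]
    - [[0, 0, -1], 0]
    - [[0, 0, 0], 0]
    - [[0, 0, 0], 0]

```text
time_s: 8.95
tcp_pos: [0.5969, -0.1571, 0.1831]
eef_rot: [-90.2, 90.0, -5.3]
contact_force: [-0.0, -0.2, -0.2]
gripper_width: 0.0874
```

Run:
```python
from h import *
plan([.4995,.0525,.09],-5)
t=capture("top");cv2.imwrite("pics/top3f.png",t);s=capture("side");cv2.imwrite("pics/side3f.png",s)
cv2.imwrite("pics/top3.png",cv2.resize(t[70:215,160:300],None,fx=4,fy=4,interpolation=cv2.INTER_CUBIC))
cv2.imwrite("pics/side3.png",cv2.resize(s[135:240,225:365],None,fx=5,fy=5,interpolation=cv2.INTER_CUBIC))
```

```text
t 8.95 tcp [ 0.5969 -0.1571  0.1831] w 0.0874 F [-0.  -0.2 -0.2] j [  3.4  17.8 -11.9   0.  -60.3  -8.4]
toolx [ 0.001 -0.    -1.   ] tooly [-0.996  0.088 -0.001] yang 174.93
turn deg [ 1.7993e+02 -7.0000e-02] units [ 2.999e+01 -1.000e-02]
shift units now-axes [ 4.65  5.78 10.01]
```

View pics/top3.png

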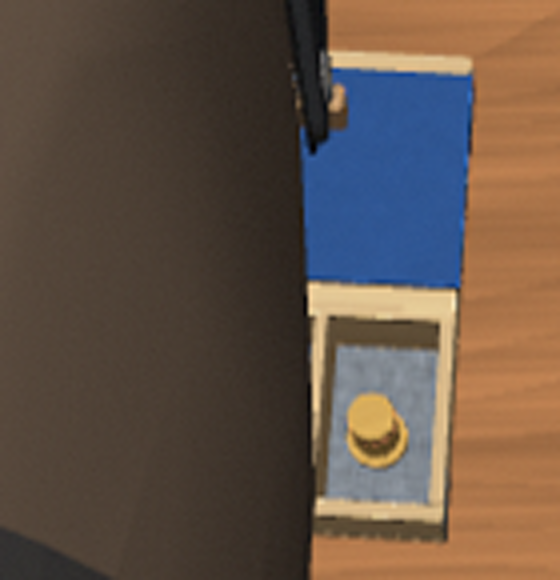

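View pics/side3.png

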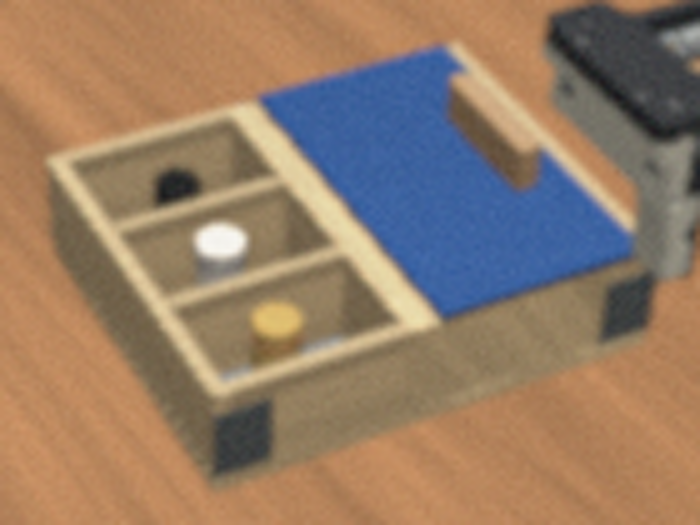

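The brass foot stands in the −y pocket, with its top at crop (373,417) in the top view and (277,321) in the side view. The floor there is grey.

Run:
```python
from h import *
np.set_printoptions(precision=4,suppress=True)
A=w("top",o([[373,416],[378,438]],4,(160,70)),.058);print(A[0],w("top",o([[378,438]],4,(160,70)),.016))
S=w("side",o([[277,321]],5,(225,135)),.058);print(S)
yaw=np.radians(-4.95);c=np.array([.534,.053]);R=np.array([[np.cos(yaw),-np.sin(yaw)],[np.sin(yaw),np.cos(yaw)]])
for p in(A[0],S[0],w("top",o([[378,438]],4,(160,70)),.016)[0]):print("case",(p[:2]-c)@R)
# pocket rim inner corners
P=w("top",o([[440,320],[430,501],[318,500],[328,318]],4,(160,70)),.062);print((P[:,:2]-c)@R)
C=w("top",o([[473,72],[459,286]],4,(160,70)),.068);print("cover right corners",(C[:,:2]-c)@R)
plan([*A[0][:2],.16],-5)
```

```text
[ 0.461  -0.0009  0.058 ] [[ 0.4599 -0.0005  0.016 ]]
[[ 0.4599 -0.0015  0.058 ]]
case [-0.0681 -0.06  ]
case [-0.0691 -0.0607]
case [-0.0692 -0.0597]
[[-0.0187 -0.0899]
 [-0.1096 -0.0907]
 [-0.1121 -0.0366]
 [-0.0208 -0.0348]]
cover right corners [[ 0.1096 -0.0988]
 [-0.0028 -0.0985]]
t 9.05 tcp [ 0.5971 -0.156   0.1828] w 0.0878 F [-0.   0.6  0.8] j [  3.5  17.8 -11.9  -0.  -60.3  -8.4]
toolx [ 0.  0. -1.] tooly [-0.996  0.087 -0.   ] yang 175.02
turn deg [-179.98    0.02] units [-30.   0.]
shift units now-axes [1.14 7.45 7.13]
```

The foot is at about (0.460, −0.001), and both cameras agree to 1 mm. In the case frame that is (−0.069, −0.060), inside the pocket. The jaws must be pre-closed to about 36 mm so the finger backs clear the pocket ends.

Request:
step_arm:
  steps:
    - [[0, 0.9, 0.9], 0]
    - [[0, 0.9, 0.9], 0]
    - [[0, 0.9, 0.9], 0]
    - [[0, 0.9, 0.9], 0]
    - [[0, 0.9, 0.9], 0]
    - [[0, 0.9, 0.9], 0]
    - [[0, 0.9, 0.9], 0]
    - [[0, 0.9, 0.8], 0]
    - [[0.7, 0.15, 0], 0]
    - [[1, 0, 0], 0]
    - [[0.5, 0, 0], 0]
    - [[0, 0, 0], 0]
    - [[0, 0, 0], 0]
    - [[0, 0, 0], 0]
  fingers: 0.6

```text
time_s: 10.22
tcp_pos: [0.4634, -0.0015, 0.1392]
eef_rot: [-77.3, 89.9, 7.8]
contact_force: [-0.8, 0.6, -0.2]
gripper_width: 0.0352
```

Run:
```python
from h import *
plan([.462,-.001,.047],-5)
cv2.imwrite("pics/side4.png",cv2.resize(capture("side")[110:250,210:370],None,fx=4,fy=4,interpolation=cv2.INTER_CUBIC))
```

```text
t 10.22 tcp [ 0.4634 -0.0015  0.1392] w 0.0352 F [-0.8  0.6 -0.2] j [ 24.3   6.4 -33.7   0.  -49.9 -29.2]
toolx [ 0.001  0.    -1.   ] tooly [-0.996  0.086 -0.001] yang 175.08
turn deg [-1.7992e+02  8.0000e-02] units [-2.999e+01  1.000e-02]
shift units now-axes [4.61 0.08 0.02]
```

View pics/side4.png

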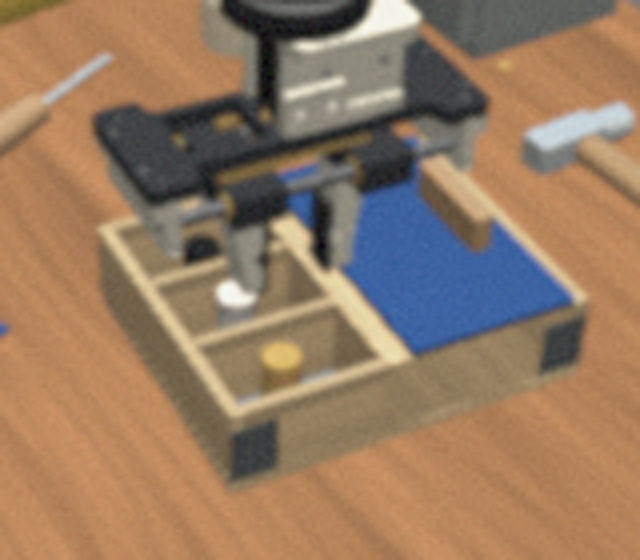

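The fingers are above the brass pocket: tips at crop (245,285) and (330,260), about 90 mm above the foot at (282,362). That matches the projection, so I'll descend.

Request:
step_arm:
  steps:
    - [[0.6, 0.08, 0], 0]
    - [[0.6, 0, 0], 0]
    - [[0.6, 0, 0], 0]
    - [[0.5, 0, 0], 0]
    - [[0.5, 0, 0], 0]
    - [[0.5, 0, 0], 0]
    - [[0.4, 0, 0], 0]
    - [[0.4, 0, 0], 0]
    - [[0.3, 0, 0], 0]
    - [[0.2, 0, 0], 0]
    - [[0, 0, 0], 0]
    - [[0, 0, 0], 0]

```text
time_s: 11.27
tcp_pos: [0.4613, -0.0019, 0.0464]
eef_rot: [138.7, 90.0, -136.2]
contact_force: [0.6, -0.3, -0.4]
gripper_width: 0.035
```

Run:
```python
from h import *
plan([.462,-.001,.047],-5)
cv2.imwrite("pics/side5.png",cv2.resize(capture("side")[110:250,210:370],None,fx=4,fy=4,interpolation=cv2.INTER_CUBIC))
```

```text
t 11.27 tcp [ 0.4613 -0.0019  0.0464] w 0.035 F [ 0.6 -0.3 -0.4] j [ 24.3  14.3 -39.9   0.  -35.8 -29.3]
toolx [-0. -0. -1.] tooly [-0.996  0.087  0.   ] yang 175.04
turn deg [-1.7996e+02  4.0000e-02] units [-2.999e+01  1.000e-02]
shift units now-axes [-0.03 -0.03  0.05]
```

View pics/side5.png

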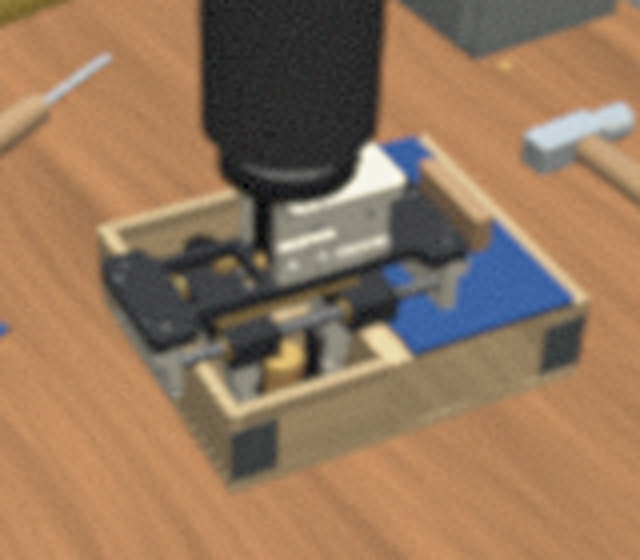

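The fingers are on either side of the brass neck at (285,360), with no contact. I'll close, then lift.

Request:
step_arm:
  steps:
    - [[0, 0, 0], 0]
    - [[0, 0, 0], 0]
    - [[0, 0, 0], 0]
    - [[0, 0, 0], 0]
    - [[0, 0, 0], 0]
    - [[0, 0, 0], 0]
    - [[0, 0, 0], 0]
    - [[0, 0, 0], 0]
  fingers: 1
  grip_force: 25

```text
time_s: 11.98
tcp_pos: [0.4616, -0.0018, 0.0467]
eef_rot: [-71.0, 90.0, 14.0]
contact_force: [-1.0, -0.2, 5.5]
gripper_width: 0.0234
```

Request:
step_arm:
  steps:
    - [[-0.2, 0, 0], 0]
    - [[-0.4, 0, 0], 0]
    - [[-0.5, 0, 0], 0]
    - [[-0.6, 0, 0], 0]
    - [[-0.6, 0, 0], 0]
    - [[-0.6, 0, 0], 0]
    - [[-0.6, 0, 0], 0]
    - [[-0.6, 0, 0], 0]
    - [[-0.6, 0, 0], 0]
    - [[-0.6, 0, 0], 0]
    - [[-0.4, 0, 0], 0]
    - [[0, 0, 0], 0]
    - [[0, 0, 0], 0]
    - [[0, 0, 0], 0]

```text
time_s: 13.15
tcp_pos: [0.4608, -0.002, 0.1598]
eef_rot: [100.0, 89.9, -175.0]
contact_force: [-0.6, 0.2, -1.3]
gripper_width: 0.0234
```

Run:
```python
from h import *
plan([.46,-.303,.16])
cv2.imwrite("pics/side6.png",cv2.resize(capture("side")[80:250,210:410],None,fx=4,fy=4,interpolation=cv2.INTER_CUBIC)[:600])
```

```text
t 13.15 tcp [ 0.4608 -0.002   0.1598] w 0.0234 F [-0.6  0.2 -1.3] j [ 24.3   4.7 -32.4  -0.  -53.  -29.3]
toolx [-0.001 -0.    -1.   ] tooly [-0.996  0.087  0.001] yang 175.02
shift units now-axes [-1.00e-02 -1.27e+00 -1.50e+01]
```

View pics/side6.png

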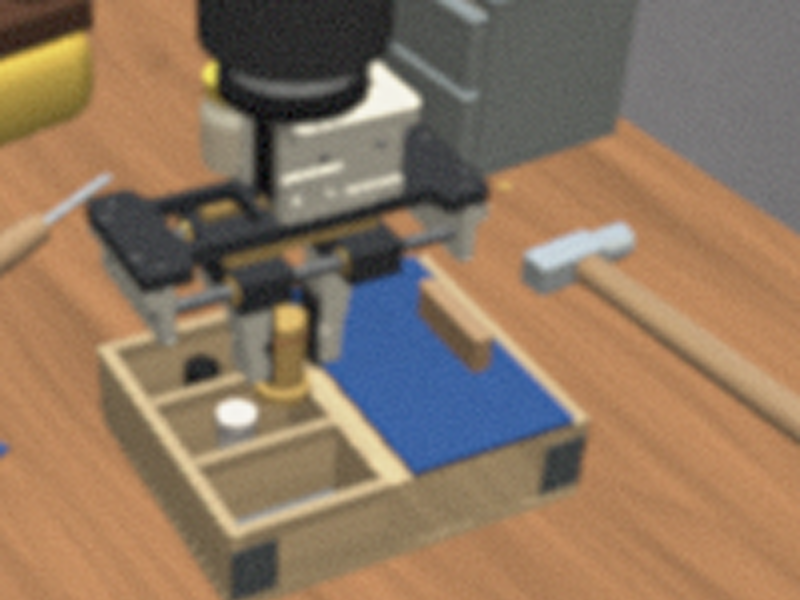

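The foot is lifted and held upright, with its neck in the pads at (290,345). I'll carry it to the tray.

Request:
step_arm:
  steps:
    - [[0, -0.05, -0.5], 0]
    - [[0, -0.08, -0.9], 0]
    - [[0, -0.08, -0.95], 0]
    - [[0, -0.08, -0.95], 0]
    - [[0, -0.08, -0.95], 0]
    - [[0, -0.08, -0.95], 0]
    - [[0, -0.08, -0.95], 0]
    - [[0, -0.08, -0.95], 0]
    - [[0, -0.08, -0.95], 0]
    - [[0, -0.08, -0.95], 0]
    - [[0, -0.08, -0.95], 0]
    - [[0, -0.08, -0.95], 0]
    - [[0, -0.08, -0.95], 0]
    - [[0, -0.08, -0.95], 0]
    - [[0, -0.08, -0.95], 0]
    - [[0, -0.08, -0.8], 0]
    - [[0, -0.05, -0.5], 0]
    - [[0, 0, 0], 0]
    - [[0, 0, 0], 0]

```text
time_s: 14.78
tcp_pos: [0.4605, -0.3043, 0.1596]
eef_rot: [74.0, 89.9, 159.0]
contact_force: [0.7, 0.4, -1.1]
gripper_width: 0.0235
```

Request:
step_arm:
  steps:
    - [[0.6, 0, 0], 0]
    - [[0.7, 0, 0], 0]
    - [[0.7, 0, 0], 0]
    - [[0.7, 0, 0], 0]
    - [[0.7, 0, 0], 0]
    - [[0.6, 0, 0], 0]
    - [[0.5, 0, 0], 0]
    - [[0.4, 0, 0], 0]
    - [[0, 0, 0], 0]
    - [[0, 0, 0], 0]
    - [[0, 0, 0], 0]

```text
time_s: 15.7
tcp_pos: [0.4616, -0.304, 0.063]
eef_rot: [-109.2, 90.0, -24.1]
contact_force: [0.5, -0.8, -0.3]
gripper_width: 0.0233
```

Run:
```python
from h import *
plan([.46,-.303,.0435])
cv2.imwrite("pics/side7.png",cv2.resize(capture("side")[200:380,270:460],None,fx=3.3,fy=3.3,interpolation=cv2.INTER_CUBIC)[:600])
```

```text
t 15.7 tcp [ 0.4616 -0.304   0.063 ] w 0.0233 F [ 0.5 -0.8 -0.3] j [-13.1  20.  -27.6   0.  -42.4   8.1]
toolx [ 0.001 -0.    -1.   ] tooly [-0.996  0.086 -0.001] yang 175.05
shift units now-axes [0.97 0.08 0.04]
```

View pics/side7.png

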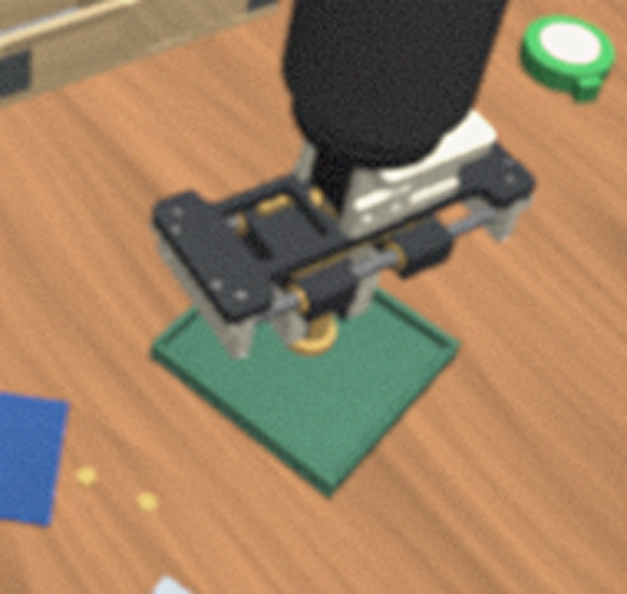

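The foot's flange is at crop (313,340), over the middle of the tray. I'll lower it gently while watching the force.

Request:
step_arm:
  steps:
    - [[0.3, 0, 0], 0]
    - [[0.2, 0, 0], 0]
    - [[0.2, 0, 0], 0]
    - [[0.1, 0, 0], 0]
    - [[0.1, 0, 0], 0]
    - [[0, 0, 0], 0]
    - [[0, 0, 0], 0]

```text
time_s: 16.33
tcp_pos: [0.4611, -0.304, 0.0443]
eef_rot: [89.6, 90.0, 174.7]
contact_force: [-0.8, -0.9, -1.4]
gripper_width: 0.0237
```

Request:
step_arm:
  steps:
    - [[0.05, 0, 0], 0]
    - [[0, 0, 0], 0]
    - [[0, 0, 0], 0]

```text
time_s: 16.58
tcp_pos: [0.4613, -0.3041, 0.0437]
eef_rot: [-109.7, 90.0, -24.7]
contact_force: [-1.1, 0.4, 2.4]
gripper_width: 0.0236
```

Run:
```python
from h import *
for i in range(1): plan([.46,-.303,.0435])
cv2.imwrite("pics/side8.png",cv2.resize(capture("side")[260:350,310:420],None,fx=6,fy=6,interpolation=cv2.INTER_CUBIC)[:600])
```

```text
t 16.58 tcp [ 0.4613 -0.3041  0.0437] w 0.0236 F [-1.1  0.4  2.4] j [-13.1  21.5 -28.6   0.  -39.9   8.1]
toolx [ 0.001 -0.    -1.   ] tooly [-0.996  0.086 -0.001] yang 175.04
shift units now-axes [0.01 0.07 0.05]
```

View pics/side8.png

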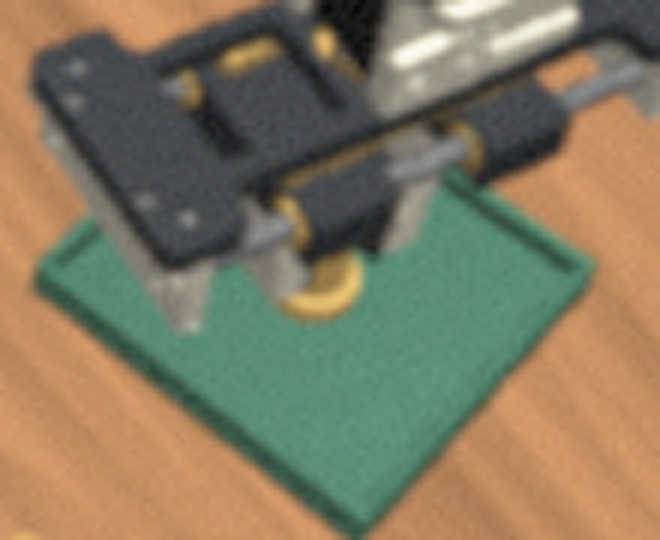

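The foot touches the floor, with the force going from −1.4 to +2.4 N. I'll release it and back straight up.

Request:
step_arm:
  steps:
    - [[0, 0, 0], 0]
    - [[0, 0, 0], 0]
    - [[0, 0, 0], 0]
    - [[0, 0, 0], 0]
    - [[0, 0, 0], 0]
    - [[0, 0, 0], 0]
    - [[0, 0, 0], 0]
    - [[0, 0, 0], 0]
  fingers: 0

```text
time_s: 17.3
tcp_pos: [0.4611, -0.304, 0.0433]
eef_rot: [82.0, 90.0, 167.1]
contact_force: [0.1, -0.7, -0.0]
gripper_width: 0.0709
```

Request:
step_arm:
  steps:
    - [[-0.4, 0, 0], 0]
    - [[-0.6, 0, 0], 0]
    - [[-0.8, 0, 0], 0]
    - [[-1, 0, 0], 0]
    - [[-1, 0, 0], 0]
    - [[-1, 0, 0], 0]
    - [[-1, 0, 0], 0]
    - [[-1, 0, 0], 0]
    - [[0, 0, -1], 0]
    - [[0, 0, -1], 0]
    - [[0, 0, -1], 0]
    - [[0, 0, -1], 0]
    - [[0, 0, -1], 0]
    - [[0, 0, -1], 0]
    - [[0, 0, -1], 0]
    - [[0, 0, -1], 0]
    - [[0, 0, 0], 0]
    - [[0, 0, 0], 0]

```text
time_s: 18.8
tcp_pos: [0.4467, -0.4641, 0.1794]
eef_rot: [61.8, 90.0, 146.7]
contact_force: [-0.4, 0.8, -1.1]
gripper_width: 0.0872
```

Run:
```python
from h import *
plan([.46,-.303,.0435])
t=capture("top");s=capture("side");cv2.imwrite("pics/top9.png",t);cv2.imwrite("pics/side9.png",s)
cv2.imwrite("pics/side9c.png",cv2.resize(s[255:355,310:420],None,fx=6,fy=6,interpolation=cv2.INTER_CUBIC))
```

```text
t 18.8 tcp [ 0.4467 -0.4641  0.1794] w 0.0872 F [-0.4  0.8 -1.1] j [-28.8  20.4  -8.6  -0.  -61.1  23.7]
toolx [-0.  0. -1.] tooly [-0.996  0.088  0.   ] yang 174.93
shift units now-axes [6.8  0.05 8.08]
```

View pics/top9.png

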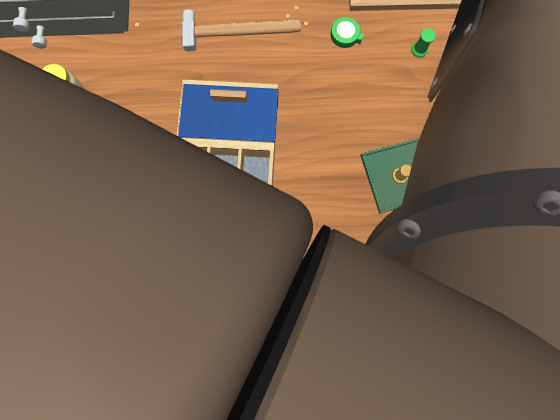

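View pics/side9.png

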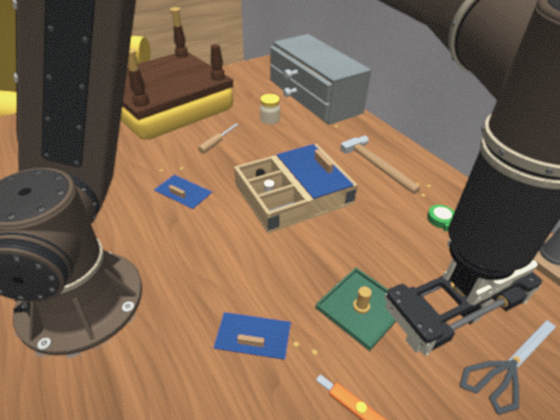

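View pics/side9c.png

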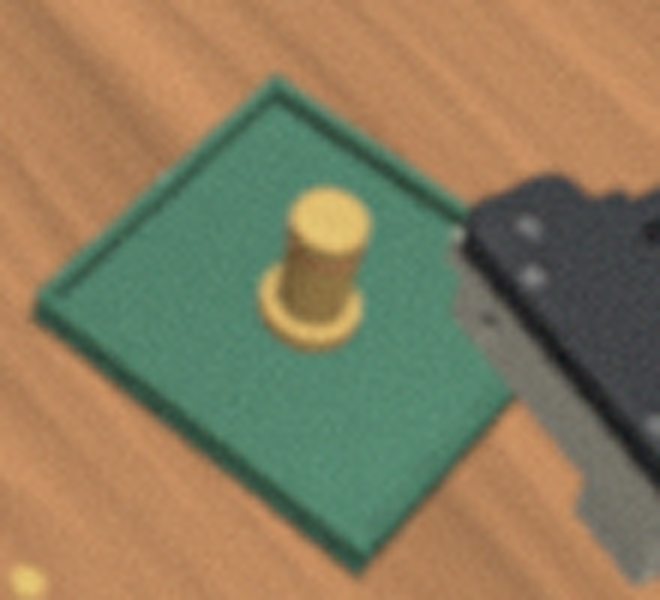

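The foot stands upright near the middle of the tray: top at (330,220), flange at (312,300). The cover lies on the deck and the arm is clear. One numeric check, then I'll hand in.

Run:
```python
from h import *
np.set_printoptions(precision=4,suppress=True)
a=w("side",o([[330,220]],6,(310,255)),.055)[0];b=w("side",o([[312,302]],6,(310,255)),.013)[0]
print("top",a,"flange",b,"tilt",np.degrees(np.arctan2(np.hypot(*(a-b)[:2]),.042)))
y=np.radians(-75.5+90);R=np.array([[np.cos(y),-np.sin(y)],[np.sin(y),np.cos(y)]])
print("in tray",(b[:2]-[.46,-.3035])@R)
yaw=np.radians(-4.95);R=np.array([[np.cos(yaw),-np.sin(yaw)],[np.sin(yaw),np.cos(yaw)]])
print("cover right edge corners",(w("top",[[278,88],[273,141]],.068)[:,:2]-[.534,.053])@R)
print(get_state()["qd"].round(2)); close_job()
```

```text
top [ 0.46   -0.3017  0.055 ] flange [ 0.4597 -0.3032  0.013 ] tilt 2.0529617427269473
in tray [-0.0002  0.0004]
cover right edge corners [[ 0.1088 -0.0991]
 [-0.0027 -0.0957]]
[ 0.61 -0.37 -0.27  0.05  0.13  0.03]
the job is handed in; nothing more can be done
```

I slid the blue cover 115 mm by its grip bar, without lifting it, onto the flat deck. Then I took the brass foot out of the −y pocket, stood it in the green tray, backed the arm clear and handed the job in at about 19 s of the 48 s.

Last checks, all from the camera pictures:
- **Brass foot:** it stands within 1 mm of the tray centre. Its apparent tilt is 2°, which is within the measuring error.
- **Cover:** it lies on the deck, spanning about −3 to +109 mm in the case's x, so its centre is at about +53 mm and all three pockets are open.
- **Gripper:** it is open and touches nothing.

No check failed. The top and side views differed by 1 to 4 mm in places (6 mm on the tray's y, read more coarsely from the side view).

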